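Set and clamp the carton guide of a date-coding jig

ROBOT

A 7-joint arm with a two-finger parallel gripper is mounted at the origin on the work surface. World frame = base frame: x ahead of the robot, y to its left, z up, the work surface at z = 0. Lengths are in m, angles in rad, forces in N, time in s.
With the tool pointing down it reaches from about 0.425 to 0.825 m from the base axis. Payload 3.6 kg.
Tool frame: the origin (TCP) lies where the fingers leave the gripper's body, on its centre line; the fingertips stand 73 mm ahead of it and the grasp point (between the pads) lies 54 mm ahead of it; z points along the fingers, y is the direction in which the jaws open and shut (so a half turn about z gives the same grasp; the last joint's range is limited). The gripper opens to 85 mm and grips with 20 to 120 N. Pads are 22 mm wide; open, the fingers measure 114 mm over their backs; the gripper's body (76 mm by 85 mm) begins 54 mm behind the grasp point. The pads swing forward as they close: fully open they stand 13 mm farther back than shut.
Start: joints at [1.145, 0.615, -0.013, 1.423, 0.008, 1.103, -0.04], TCP at [0.252, -0.599, 0.304] pointing down, gripper open.
Joint ranges: [-3.12, 3.12], [-0.3, 2.06], [-1.34, 1.32], [0.26, 2.42], [-1.36, 4.5], [0.01, 1.98], [-2.84, 2.84]. Speed limits (rad/s): [2.79, 2.79, 3.14, 3.14, 3.14, 3.14, 3.14].

INTERFACE

Orientations are given as a unit quaternion [w, x, y, z].
In Python, from bench import read_state, read_camera, sign_off gives the robot as it stands.
- The arm moves only by the tool jog_arm, never from a script. Its argument "series" is one flat list of numbers, 4 for each row, row after row: the shift along the tool's x, y, z in cm, then the turn about the tool's z in degrees. A call has 1 to 12 rows; each row shifts and turns the commanded pose from where the row before left it, along the tool's axes as they then stand; what a row does not reach is not made up. A row lasts 1/8 s, in which the tool goes at most 62.5 mm and 10.7 degrees, less where a joint would pass 70% of its speed; a pose out of reach is approached as far as the arm can. A call is refused whole if a number of a shift passes 6.25 or a number of a turn 10.7, either way. A call with a gripper value outside its range is refused whole. "claw" is the closure, from -1 (fully open) to 1 (shut), so that 0 is half open, set as the call begins (left out, the last holds). The fingers move at their own pace and stop on an object; the grip force is fixed at half the most. Time passes only in rows, so rows that do not move let the fingers close. It gives the time, the measured TCP pose, the force and the opening at its end, in the units of the state.
- read_state(): the state, without advancing time (a new reading comes with each control period).
- read_camera(name): name is "scene" or "side" or "wrist"; returns a dict with "image" (384x512x3 uint8, red, green, blue), "z_map" (384x512 float32, m along the optical axis (not along the pixel's ray), 0 where there is no reading), "intrinsics" (3x3 intrinsics, pixels), "origin" and "attitude" of the camera in the world; the wrist camera has in their place "hand_eye" (4x4, takes a point from camera to tool coordinates, whose origin is the TCP and whose axes are the flange's). Camera axes: x right, y down, z forward; pixel columns grow to the right and rows downward; lengths in m; the calibration is good to about 2 mm. The wrist camera is an equidistant fisheye: a pixel r from the principal point sees the ray r / f radians off the axis. A picture is of the moment at which its call begins: read the wrist's pose just before it.
- sign_off(): hands the job in, once; it reports no verdict.
The state is a dict: "t": time; "joint_positions": joint angles; "joint_vel": joint speeds; "joint_efforts": joint torques, N m; "tcp_pos": TCP position; "ee_rot": TCP orientation; "ft_force": force on the tool from outside, world axes, zero at the start; "ft_torque": the same for the moment, N m; "gripper_width": finger opening in m.
Only numpy, scipy, OpenCV 4.12 (cv2) and the standard library are available. Lean on these libraries where they do the work, as an engineer would, in place of code of your own. Each camera call takes 0.05 s, during which the arm holds its last target. There are 200 camera calls.

TASK

Set up the carton-holding jig: loosen the guide's clamp knob until the guide runs freely, slide the guide up until the carton is held snugly and squarely between the guide and the fixed stop, then tighten the clamp knob again about as tight as it was, so that the guide is locked there. The carton stays standing on the jig's bed, and the other things on the table stay where they are.

Things in the scene. Friction and masses are not known exactly. Their poses are not given: they have to be found in the camera images.
- jig: The jig, screwed to the table: a flat grey bed 130 x 370 x 12 mm (local x from -65 to 65, y from -210 to 160), with a 30 mm wide, 12 mm high rail along local y from y = -193 to 13. Origin on the table, below the bed; z up; +y points from the guide towards the fixed stop. The carton stands on the bed (z = 12 mm) between guide and stop, beyond the rail's end.
- stop_face (a point): Centre of the carton-side face of the fixed stop, an upright aluminium plate 100 mm wide (local x), 12 mm thick, its top 72 mm above the table. The face lies at jig y = 130 mm, the point at z = 40 mm; its axes are the jig's.
- guide_face (a point): Point on the carton-side face of the sliding guide, 40 mm above the table: an upright aluminium plate 90 mm wide, 10 mm thick, its top 70 mm above the table. Behind it (jig -y) a 30 mm wide neck (top 43 mm above the table) leads to a grey carriage block 50 mm wide (x) and 64 mm long (y), its top 45 mm above the table, centred below the knob. Axes are the jig's; it slides along jig y.
- guide (a joint): Travel of the guide along jig +y, m: 0 = fully open, face at jig y = -75 mm; the face lies at jig y = -75 mm + this value. With the carton pressed on the stop the face meets it at 0.125. Slides with about 1.5 N when the clamp is loose; while it is tight it resists 20 to 40 N.
- clamp (a joint): Angle of the clamp knob, rad: 0 = fully loose (stop), 1.6 = end of its turn; grows clockwise seen from above. Below 0.5 the guide slides freely; the clamp begins to bite at 0.55, is tight from 1.1 on and starts tight. Turns with 0.15 to 0.3 N m and stays where it is left.
- clamp_grip (a point): On the knob's upright axis, at the height to grip (86 mm above the table), 75 mm behind the guide's face (jig -y), it travels with the guide. The black knob is a bar 52 mm long, 14 mm thick, with flat sides from 69 to 97 mm above the table, on a round 24 mm hub from 62 to 70 mm. This point turns with the knob: its x runs along the bar, z up. At joint clamp = 0 the bar lies along jig x.
- carton: Purple drink carton standing on the jig's bed, 60 mm (x) x 80 mm (y, along the slide) x 105 mm tall, with a small white cap on top; 0.5 kg or so, loose. Origin at the centre of its underside. It starts short of the fixed stop and a little askew.
- spare_carton: Bystander: an equal carton, 60 x 80 x 105 mm, standing on the table to the robot's left; origin at the centre of its underside.
- tape_roll: Bystander: cardboard-brown roll of tape, 100 mm across, 48 mm high, lying flat to the robot's right; origin at the centre of its underside.
- cap_bin: Bystander, fixed: grey open bin 140 x 180 x 60 mm with white caps, far left; origin at the centre of its underside.

How it is judged:
On the way:
1. the clamp knob is loosened (below 0.6 rad) before the guide is brought up to the carton (value of joint clamp below 0.6 rad and value of joint guide below 0.115 m), for 0.1 s.
At the end, for the whole second after the job is handed in: The clamp knob is tight (over 1.1 rad); the guide is within 5 mm of where it meets the carton pressed on the stop (0.120 to 0.130); the carton stands still and upright on the bed between them, centre at jig y 84 to 96 mm and within 30 mm of the middle across, square within 0.08 rad (value of joint clamp above 1.1 rad and value of joint guide between 0.12 and 0.13 m and y of carton in the frame of jig between 0.084 and 0.096 m and x of carton in the frame of jig between -0.03 and 0.03 m and angle between the y axis of carton and the y axis of jig, either way round below 0.08 rad and angle between carton's own z axis and vertical below 0.08 rad and z of carton in the frame of jig below 0.018 m and linear speed of carton below 0.02 m/s); the robot touches nothing.
It fails at once if the carton is knocked over (tilt over 0.5 rad) (angle between carton's own z axis and vertical above 0.5 rad).
It fails at once if the spare carton is moved more than 20 mm (distance of spare_carton from where it was at the start of the episode above 0.02 m).
It fails at once if the tape roll is moved more than 20 mm (distance of tape_roll from where it was at the start of the episode above 0.02 m).
It also fails if it takes over 42 s, if anything falls off the work surface, if the arm or the gripper's body presses on something with over 40 N, if the wrist force passes 120 N, or if a joint passes its speed limit or range.

## Working session

There is one attempt and no reset: what is moved stays moved. The work goes in short steps, Python scripts to look and compute and a tool call to move; the robot and the scene stay as the last step left them, time stands still between calls to the robot, and variables do not carry over. Pictures are saved under pics/ and viewed, about 8 in all and at most 12, crops included, and the job is handed in when it is done.

Besides the shell and the picture viewer there is one more tool, called after "Emit:" by a JSON object that holds its "method" and its "body", one argument or row to a line. jog_arm: Moves the arm, as the interface text tells. Its arguments: {"type":"object","properties":{"series":{"type":"array","items":{"type":"number"}},"claw":{"type":"number"}},"required":["series"]}

```bash
mkdir -p pics; ls; cat > h.py <<'E'
import numpy as np, cv2
from bench import read_state, read_camera
from scipy.spatial.transform import Rotation as R
def cloud(c):
    K=np.array(c['intrinsics']);z=c['z_map'];v,u=np.mgrid[:z.shape[0],:z.shape[1]]
    p=np.stack([(u-K[0,2])/K[0,0]*z,(v-K[1,2])/K[1,1]*z,z],-1)
    a=np.array(c['attitude'],float)
    Rm=a if a.shape==(3,3) else R.from_quat(a,scalar_first=True).as_matrix()
    w=p@Rm.T+np.array(c['origin']); w[z==0]=np.nan
    return w
E
python3 - <<'E'
from h import *
s=read_state();print(s)
ims=[]
for n in('scene','side'):
    c=read_camera(n);print(n,c['origin'],c['attitude'],c['intrinsics'])
    np.save(n+'.npy',cloud(c));cv2.imwrite(f'{n}.png',c['image'][...,::-1]);cv2.imwrite(f'pics/{n}.png',c['image'][...,::-1])
E
```

```text
pics
{'t': 0.0, 'joint_positions': array([ 1.14547486,  0.61591729, -0.01261386,  1.42493539,  0.00809241,
        1.10341133, -0.04039783]), 'joint_vel': array([-0.00014443, -0.00073849, -0.00010324, -0.00152269,  0.00120219,
        0.00226729,  0.0013407 ]), 'joint_efforts': array([ 2.89840182e-04, -4.69210088e+01,  2.59203762e-01, -1.71032470e+01,
        1.00635749e-02,  9.80351324e-03,  3.99263939e-06]), 'tcp_pos': array([ 0.25219593, -0.59843482,  0.30272708]), 'ee_rot': array([-1.28123913e-03,  9.80176347e-01,  1.98122717e-01, -2.76215352e-04]), 'ft_force': array([-0.06565894, -0.59916332, -0.5693515 ]), 'ft_torque': array([-0.00829136, -0.02318304,  0.05805038]), 'gripper_width': 0.08547022308901399}
scene [1.19627984 0.80278513 1.52049016] [-0.10251491  0.33199128  0.8892951  -0.29736628] [[458.74321113   0.         248.36152554]
 [  0.         458.74321113 193.48603967]
 [  0.           0.           1.        ]]
side [-0.25181326  0.73047872  1.1794096 ] [ 0.15018372 -0.34756701  0.85606588 -0.35184262] [[458.76950077   0.         254.28097155]
 [  0.         458.76950077 188.15911055]
 [  0.           0.           1.        ]]
```

View pics/scene.png

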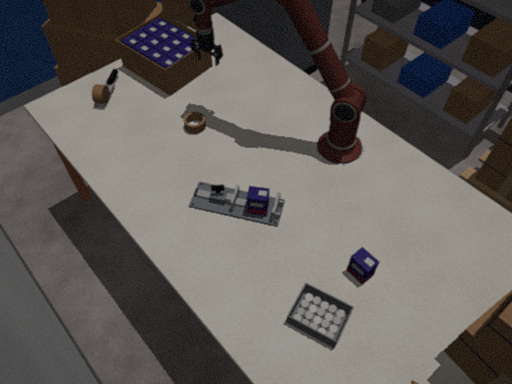

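View pics/side.png

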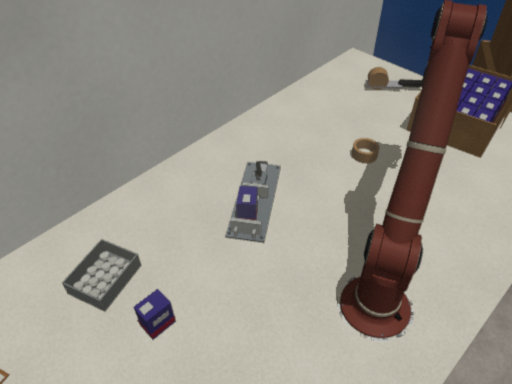

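The scene view shows the jig at px (192–284, 183–222), with the knob at (217,189), the carton at (258,200) and the stop at (278,205). In the side view the knob is at (261,168) and the carton at (247,203). Next I'll work out the geometry from the depth clouds.

```bash
python3 - <<'E'
from h import *
P={n:np.load(n+'.npy') for n in('scene','side')}
I={n:cv2.imread(n+'.png') for n in P}
for n,(u,v) in {'scene':(217,189),'side':(261,165)}.items():
    print(n,P[n][v-3:v+4:2,u-6:u+7:3].reshape(-1,3).round(3).tolist())
A=[]
roi={'scene':(slice(175,228),slice(185,292)),'side':(slice(155,245),slice(222,290))}
for n in P:
    p=P[n][roi[n]].reshape(-1,3);c=I[n][roi[n]].reshape(-1,3).astype(int)
    ok=~np.isnan(p[:,0]);p=p[ok];c=c[ok]
    pur=(c[:,0]-c[:,1]>25)
    g=(p[:,2]>.006)&(p[:,2]<.018)&~pur&(c.mean(1)<150)
    print(n,'bed n',g.sum(),'rect',cv2.minAreaRect((p[g][:,:2]*1000).astype(np.float32)))
    k=(p[:,2]>.08)&(p[:,2]<.112)&(c.max(1)<60)
    print('knob',k.sum(),p[k].mean(0).round(4), p[k][:,2].max())
    t=(p[:,2]>.09)&(p[:,2]<.125)&pur
    tt=t&(p[:,2]>.1)
    print('carton top',tt.sum(),cv2.minAreaRect((p[tt][:,:2]*1000).astype(np.float32)), np.median(p[tt][:,2]))
    s=(p[:,2]>.06)&(p[:,2]<.078)&~pur
    print('h65-75',p[s][::3].round(3).tolist()[:40])
E
```

```text
scene [[0.609, -0.138, 0.099], [0.601, -0.129, 0.101], [0.591, -0.123, 0.098], [nan, nan, nan], [0.573, -0.109, 0.096], [0.613, -0.135, 0.093], [0.6, -0.132, 0.084], [0.595, -0.119, 0.092], [0.582, -0.117, 0.083], [0.574, -0.109, 0.084], [0.584, -0.183, 0.007], [0.604, -0.128, 0.078], [0.595, -0.121, 0.078], [0.586, -0.114, 0.077], [0.574, -0.11, 0.07], [0.608, -0.147, 0.049], [0.598, -0.14, 0.048], [0.598, -0.118, 0.07], [0.58, -0.124, 0.047], [0.57, -0.117, 0.047]]
side [[0.686, -0.207, -0.004], [0.599, -0.135, 0.096], [0.643, -0.196, 0.029], [0.632, -0.201, 0.033], [0.628, -0.213, 0.028], [0.669, -0.19, 0.007], [0.588, -0.124, 0.1], [0.642, -0.194, 0.021], [0.628, -0.197, 0.028], [0.624, -0.208, 0.023], [0.657, -0.177, 0.013], [0.583, -0.119, 0.097], [0.632, -0.184, 0.024], [0.625, -0.194, 0.022], [0.628, -0.212, 0.008], [0.649, -0.17, 0.012], [0.579, -0.114, 0.094], [0.624, -0.176, 0.024], [0.616, -0.184, 0.023], [0.619, -0.204, 0.009]]
scene bed n 1260 rect ((534.2356567382812, -71.27452087402344), (262.4037170410156, 436.9726867675781), 48.57888412475586)
knob 151 [ 0.548  -0.0
[... 1675 characters left out ...]
1, -0.061, 0.065], [0.549, -0.063, 0.072], [0.581, -0.037, 0.064], [0.573, -0.043, 0.065], [0.56, -0.045, 0.072], [0.556, -0.055, 0.068], [0.546, -0.061, 0.07], [0.541, -0.07, 0.067], [0.533, -0.076, 0.069], [0.523, -0.081, 0.072], [0.561, -0.046, 0.065], [0.553, -0.053, 0.067], [0.544, -0.059, 0.068], [0.533, -0.062, 0.073], [0.529, -0.073, 0.068], [0.52, -0.078, 0.071], [0.512, -0.085, 0.071], [0.532, -0.066, 0.067], [0.518, -0.071, 0.073], [0.514, -0.082, 0.067], [0.533, -0.067, 0.06], [0.521, -0.074, 0.064], [0.51, -0.078, 0.068], [0.508, -0.091, 0.06], [0.506, -0.084, 0.062], [0.468, 0.01, 0.073], [0.488, 0.059, 0.077], [0.489, 0.063, 0.075], [0.481, 0.057, 0.076], [0.47, 0.045, 0.075]]
```

Measured: jig yaw about 34°, origin near (0.527, -0.037). The knob is at (0.587, -0.122) with its top at about 0.098 and the bar at about -40°, so clamp ≈ 1.29. The guide is at about 0.047 and the carton at jig y ≈ 0.062, about 4° askew. These fit the sizes given, so I'm moving above the knob.

Emit:
{"method": "jog_arm", "body": {
  "series": [4.11, -2.57, 0.4, 0, 4.11, -2.57, 0.4, 0, 4.11, -2.57, 0.4, 0, 4.11, -2.57, 0.4, 0, 4.11, -2.57, 0.4, 0, 4.11, -2.57, 0.4, 0, 4.11, -2.57, 0.4, 0, 4.11, -2.57, 0.4, 0, 4.11, -2.57, 0.4, 0, 4.11, -2.57, 0.4, 0, 4.11, -2.57, 0.4, 0, 4.11, -2.57, 0.4, 0]
}}

```text
t: 1.6
tcp_pos: [0.5877, -0.1219, 0.2554]
ee_rot: [-0.0, 0.98, 0.198, -0.0]
ft_force: [0.7, -0.4, 0.3]
gripper_width: 0.0857
```

Emit:
{"method": "jog_arm", "body": {
  "series": [0, 0, 0, 9, 0, 0, 0, 9, 0, 0, 0, 9, 0, 0, 0, 9, 0, 0, 0, 9, 0, 0, 0, 9, 0, 0, 0, 9, 0, 0, 0, 0, 0, 0, 0, 0],
  "claw": -1
}}

```text
t: 2.72
tcp_pos: [0.587, -0.1231, 0.2556]
ee_rot: [-0.0, 0.94, -0.342, -0.0]
ft_force: [-0.6, -0.5, 0.0]
gripper_width: 0.0856
```

```bash
cat >> h.py <<'E'
def wristpts(uv, zplane):
    "pixels -> world points on plane z=zplane, from the wrist camera held in (c,s)"
def delta(s,xy,z,jaw):
    "tool-frame shift (cm) and turn (deg) to target tcp xy,z, jaw azimuth (deg, mod 180)"
    M=R.from_quat(s['ee_rot'],scalar_first=True).as_matrix()
    d=M.T@(np.array([*xy,z])-s['tcp_pos'])*100
    j=np.degrees(np.arctan2(M[1,1],M[0,1])); t=-((jaw-j+90)%180-90)
    return d.round(2),round(t,1),'jaw',round(j,1)
def wcloud(c,s):
    K=np.array(c['intrinsics']);z=c['z_map'].astype(float);v,u=np.mgrid[:z.shape[0],:z.shape[1]]
    x=u-K[0,2];y=v-K[1,2];r=np.hypot(x,y)+1e-9;th=r/K[0,0]
    p=np.stack([x/r*np.tan(th)*z,y/r*np.tan(th)*z,z],-1)
    H=np.array(c['hand_eye']);M=R.from_quat(s['ee_rot'],scalar_first=True).as_matrix()
    w=(p@H[:3,:3].T+H[:3,3])@M.T+s['tcp_pos'];w[(z==0)|(th>1.4)]=np.nan
    return w
E
python3 - <<'E'
from h import *
s=read_state();c=read_camera('wrist')
print(s['t'],s['tcp_pos'],s['ee_rot'],s['joint_positions'].round(2),c['hand_eye'])
w=wcloud(c,s);np.save('w.npy',w);cv2.imwrite('w.png',c['image'][...,::-1]);cv2.imwrite('pics/w1.png',c['image'][...,::-1])
m=(w[...,2]>.088)&(w[...,2]<.108)&(c['image'].max(-1)<70)&(np.hypot(w[...,0]-.587,w[...,1]+.122)<.05)
q=w[m];print(m.sum(),np.median(q,0),cv2.minAreaRect((q[:,:2]*1000).astype(np.float32)))
print(delta(s,(.587,-.122),.16,50))
E
```

```text
2.725 [ 0.58699923 -0.12309189  0.25563857] [-2.96351177e-07  9.39659421e-01 -3.42111176e-01 -3.39695532e-04] [ 0.01  0.6   0.27  1.64 -0.19  0.93 -1.93] [[ 5.02038559e-04 -9.58358023e-01 -2.85568988e-01  7.22611511e-02]
 [ 9.99999713e-01  6.43026537e-04 -3.99942681e-04 -2.07600936e-04]
 [ 5.66916714e-04 -2.85568705e-01  9.58358071e-01 -6.93049549e-02]
 [ 0.00000000e+00  0.00000000e+00  0.00000000e+00  1.00000000e+00]]
1039 [ 0.58873312 -0.12483635  0.09592042] ((587.5244140625, -123.79916381835938), (13.92104721069336, 51.0955810546875), 50.489288330078125)
(array([-0.06, -0.09,  9.56]), np.float64(-0.0), 'jaw', np.float64(-130.0))
```

View pics/w1.png

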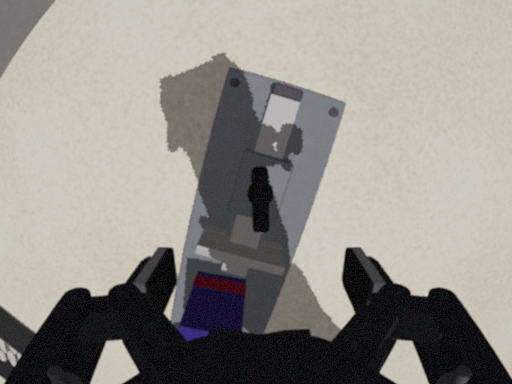

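The wrist view shows the knob bar (260,200) centred between the fingers and aligned with the jaws. It fits at (0.5875, -0.1238), 13.9 × 51 mm, with the jaw direction at 50.5°. Now descend, refine the jig yaw, and grip.

```bash
python3 - <<'E'
from h import *
w=np.load('w.npy');I=cv2.imread('w.png')
z=w[...,2];near=np.hypot(w[...,0]-.56,w[...,1]+.06)<.25
m=(z>.064)&(z<.076)&near&(I.max(-1)>60)
q=w[m];print('plate',cv2.minAreaRect((q[:,:2]*1000).astype(np.float32)))
for lo,hi in((.007,.017),(.04,.049)):
    m=(z>lo)&(z<hi)&near; m=cv2.morphologyEx(m.astype(np.uint8),cv2.MORPH_OPEN,np.ones((3,3)))>0
    q=w[m];print(lo,cv2.minAreaRect((q[:,:2]*1000).astype(np.float32)))
E
```

```text
plate ((572.978271484375, -102.73228454589844), (90.28771209716797, 101.08782958984375), 34.263187408447266)
0.007 ((551.8633422851562, -72.00234985351562), (131.09173583984375, 341.82940673828125), 33.93317794799805)
0.04 ((559.9287109375, -82.52811431884766), (87.62478637695312, 160.70245361328125), 35.64840316772461)
```

Emit:
{"method": "jog_arm", "body": {
  "series": [0.08, 0, 2.4, 0, 0, 0, 2.4, 0, 0, 0, 2.4, 0, 0, 0, 2.3, 0, 0, 0, 1.95, 0, 0, 0, 0, 0, 0, 0, 0, 0],
  "claw": -1
}}

```text
t: 3.65
tcp_pos: [0.5882, -0.124, 0.1422]
ee_rot: [-0.0, 0.939, -0.343, 0.001]
ft_force: [0.3, -0.7, -0.9]
gripper_width: 0.0852
```

Emit:
{"method": "jog_arm", "body": {
  "series": [0, 0, 0, 0, 0, 0, 0, 0, 0, 0, 0, 0, 0, 0, 0, 0, 0, 0, 0, 0, 0, 0, 0, 0, 0, 0, 0, 0, 0, 0, 0, 0],
  "claw": 1
}}

```text
t: 4.65
tcp_pos: [0.5875, -0.1245, 0.1431]
ee_rot: [0.0, 0.939, -0.343, 0.0]
ft_force: [-3.8, -0.2, 8.9]
gripper_width: 0.013
```

Gripped at 13 mm. Loosening now: 60° counter-clockwise seen from above.

Emit:
{"method": "jog_arm", "body": {
  "series": [0, 0, 0, -6, 0, 0, 0, -6, 0, 0, 0, -6, 0, 0, 0, -6, 0, 0, 0, -6, 0, 0, 0, -6, 0, 0, 0, -6, 0, 0, 0, -6, 0, 0, 0, -6, 0, 0, 0, -6, 0, 0, 0, 0, 0, 0, 0, 0]
}}

```text
t: 6.15
tcp_pos: [0.5879, -0.124, 0.1429]
ee_rot: [0.0, 0.985, 0.172, 0.0]
ft_force: [-3.0, -0.1, 7.6]
gripper_width: 0.0132
```

```bash
python3 - <<'E'
from h import *
s=read_state();c=read_camera('wrist');cv2.imwrite('pics/w2.png',c['image'][...,::-1])
print(s['tcp_pos'],s['ft_force'],s['ft_torque'],s['joint_positions'].round(2))
y=np.array([np.cos(np.radians(124)),np.sin(np.radians(124))])
print(delta(s,s['tcp_pos'][:2]+.08*y,s['tcp_pos'][2],110))
E
```

```text
[ 0.58786351 -0.12396095  0.14291343] [-2.98092704 -0.10538012  7.58802532] [0.17960391 0.4707913  0.19772207] [ 0.22  0.73 -0.07  1.73  0.08  0.68 -1.12]
(array([-1.95, -7.76, -0.01]), np.float64(-0.1), 'jaw', np.float64(-70.1))
```

View pics/w2.png

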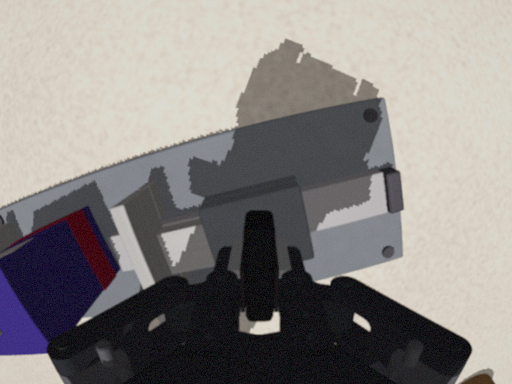

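The bar turned with the jaws, and it is the dark bar at (258,265). Sliding the guide up.

Emit:
{"method": "jog_arm", "body": {
  "series": [-0.13, -0.54, 0, 0, -0.13, -0.54, 0, 0, -0.13, -0.54, 0, 0, -0.13, -0.54, 0, 0, -0.13, -0.54, 0, 0, -0.13, -0.54, 0, 0, -0.13, -0.54, 0, 0, -0.13, -0.54, 0, 0, -0.13, -0.54, 0, 0, -0.13, -0.54, 0, 0, -0.13, -0.54, 0, 0, 0, 0, 0, 0]
}}

```text
t: 7.7
tcp_pos: [0.555, -0.0749, 0.1429]
ee_rot: [0.002, 0.985, 0.172, 0.001]
ft_force: [-1.2, -2.6, 6.7]
gripper_width: 0.0131
```

```bash
python3 - <<'E'
from h import *
s=read_state();y=np.array([np.cos(np.radians(124)),np.sin(np.radians(124))]);x=np.array([y[1],-y[0]])
print(s['t'],s['tcp_pos'],'moved',(s['tcp_pos'][:2]-[.5879,-.124])@y,'F along y,x',s['ft_force'][:2]@y,s['ft_force'][:2]@x,s['ft_force'][2])
c=read_camera('side');np.save('side2.npy',cloud(c));I=c['image'][...,::-1];cv2.imwrite('pics/side2.png',cv2.resize(I[140:250,210:300],None,fx=6,fy=5))
w=cloud(c);d=I.astype(int);m=(w[...,2]>.1)&(w[...,2]<.13)&(d[...,0]-d[...,1]>25)&(abs(w[...,0]-.49)<.1)&(abs(w[...,1])<.1)
print(cv2.minAreaRect((w[m][:,:2]*1000).astype(np.float32)))
o=np.array([.527,-.037]);print((w[m][:,:2].mean(0)-o)@y)
E
```

```text
7.7 [ 0.55495083 -0.07487462  0.14290935] moved 0.05915172729324174 F along y,x -1.505503067908422 -2.5016755223411207 6.666438983449213
((495.5310974121094, 28.678558349609375), (59.562477111816406, 86.6431884765625), 35.848262786865234)
0.07067961198062425
```

View pics/side2.png

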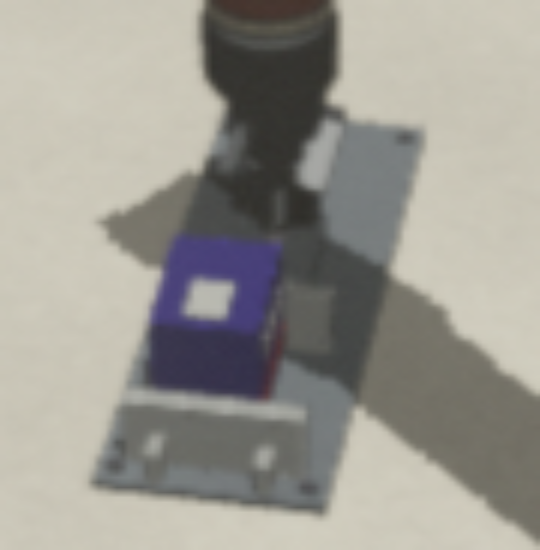

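The carton, at (220,310) in the crop, is in contact with the guide and squaring up, with about 19 mm still to the stop. I'll push on and then creep.

Emit:
{"method": "jog_arm", "body": {
  "series": [-0.1, -0.39, 0, 0, -0.1, -0.39, 0, 0, -0.1, -0.39, 0, 0, -0.05, -0.2, 0, 0, 0, 0, 0, 0]
}}

```text
t: 8.38
tcp_pos: [0.5475, -0.0638, 0.1429]
ee_rot: [0.002, 0.985, 0.171, 0.002]
ft_force: [0.7, -4.2, 5.6]
gripper_width: 0.013
```

Emit:
{"method": "jog_arm", "body": {
  "series": [-0.025, -0.1, 0, 0, -0.025, -0.1, 0, 0, 0, 0, 0, 0]
}}

```text
t: 8.75
tcp_pos: [0.5464, -0.0623, 0.1429]
ee_rot: [0.002, 0.985, 0.171, 0.002]
ft_force: [0.7, -5.2, 4.9]
gripper_width: 0.013
```

Emit:
{"method": "jog_arm", "body": {
  "series": [-0.025, -0.1, 0, 0, -0.025, -0.1, 0, 0, 0, 0, 0, 0]
}}

```text
t: 9.12
tcp_pos: [0.5453, -0.0606, 0.1429]
ee_rot: [0.002, 0.985, 0.171, 0.002]
ft_force: [-0.4, -4.8, 4.7]
gripper_width: 0.0131
```

Emit:
{"method": "jog_arm", "body": {
  "series": [-0.025, -0.1, 0, 0, -0.025, -0.1, 0, 0, 0, 0, 0, 0]
}}

```text
t: 9.5
tcp_pos: [0.5446, -0.0595, 0.1429]
ee_rot: [0.003, 0.985, 0.171, 0.002]
ft_force: [0.7, -5.7, 4.7]
gripper_width: 0.0132
```

Emit:
{"method": "jog_arm", "body": {
  "series": [-0.025, -0.1, 0, 0, 0, 0, 0, 0]
}}

```text
t: 9.75
tcp_pos: [0.5444, -0.0594, 0.1429]
ee_rot: [0.003, 0.985, 0.171, 0.003]
ft_force: [2.7, -7.2, 3.2]
gripper_width: 0.0127
```

Emit:
{"method": "jog_arm", "body": {
  "series": [-0.025, -0.1, 0, 0, 0, 0, 0, 0]
}}

```text
t: 10.0
tcp_pos: [0.5444, -0.0593, 0.143]
ee_rot: [0.004, 0.985, 0.171, 0.003]
ft_force: [3.3, -8.1, 3.0]
gripper_width: 0.0134
```

Motion has stalled with force rising, so it is in contact. A little more preload, then check squareness.

Emit:
{"method": "jog_arm", "body": {
  "series": [-0.025, -0.1, 0, 0, -0.025, -0.1, 0, 0, 0, 0, 0, 0]
}}

```text
t: 10.38
tcp_pos: [0.5441, -0.0591, 0.143]
ee_rot: [0.005, 0.985, 0.17, 0.004]
ft_force: [5.4, -11.0, 0.9]
gripper_width: 0.0129
```

```bash
cat > chk.py <<'E'
from h import *
import sys
s=read_state();y=np.array([np.cos(np.radians(124)),np.sin(np.radians(124))]);x=np.array([y[1],-y[0]]);o=np.array([.527,-.037])
print(s['t'],s['tcp_pos'],s['ft_force'].round(1),'F along y',s['ft_force'][:2]@y)
J=lambda p:np.stack([(p[:,:2]-o)@x,(p[:,:2]-o)@y,p[:,2]],-1)
for n in('side','scene'):
    c=read_camera(n);w=cloud(c);d=c['image'].astype(int)
    q=J(w.reshape(-1,3));d=d.reshape(-1,3);pur=d[:,2]-d[:,1]>25
    b=(abs(q[:,0])<.06)&(q[:,1]>-.22)&(q[:,1]<.18)
    t=b&pur&(q[:,2]>.105)&(q[:,2]<.13)
    print(n,'carton',cv2.minAreaRect((q[t][:,:2]*1000).astype(np.float32)),np.median(q[t],0).round(4))
    k=b&~pur&(q[:,2]>.062)&(q[:,2]<.078)&(q[:,1]>.11)
    print(' stop top y',np.percentile(q[k][:,1],[5,50,95]).round(4),k.sum())
    k=b&~pur&(q[:,2]>.064)&(q[:,2]<.074)&(q[:,1]>.02)&(q[:,1]<.07)
    if k.sum(): print(' guide top y',np.percentile(q[k][:,1],[5,50,95]).round(4),k.sum())
    I=c['image'][...,::-1]
    r=(slice(140,250),slice(210,300)) if n=='side' else (slice(165,235),slice(180,300))
    cv2.imwrite(f'pics/{n}_{sys.argv[1]}.png',cv2.resize(I[r],None,fx=5,fy=5))
E
python3 chk.py a
```

```text
10.375 [ 0.5441411  -0.05913218  0.14295855] [  5.4 -11.    0.9] F along y -12.15604033565125
side carton ((12.105676651000977, 87.78849029541016), (59.193458557128906, 86.84031677246094), 0.22578959167003632) [0.0099 0.0844 0.1166]
 stop top y [0.1259 0.1369 0.1434] 175
 guide top y [0.0393 0.0473 0.0587] 32
scene carton ((16.75511932373047, 83.5106201171875), (79.83069610595703, 66.78669738769531), 89.57864379882812) [0.0206 0.0757 0.1161]
 stop top y [0.1194 0.129  0.1354] 79
 guide top y [0.035  0.041  0.0655] 18
```

View pics/side_a.png

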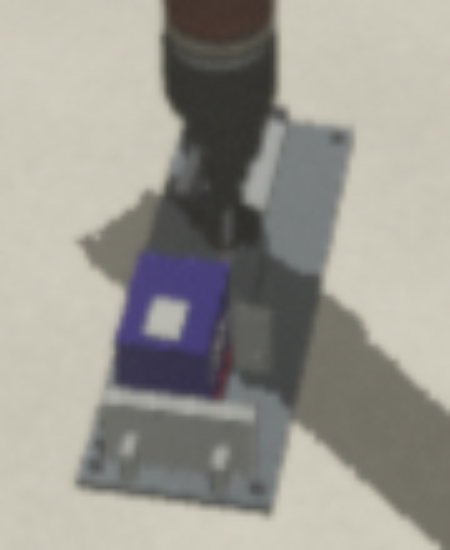

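The carton, at (165,330), sits square (0.2–0.4°) against the stop, with a 12 N preload. Tightening back.

Emit:
{"method": "jog_arm", "body": {
  "series": [0, 0, 0, 6, 0, 0, 0, 6, 0, 0, 0, 6, 0, 0, 0, 6, 0, 0, 0, 6, 0, 0, 0, 6, 0, 0, 0, 6, 0, 0, 0, 6, 0, 0, 0, 6, 0, 0, 0, 6, 0, 0, 0, 2, 0, 0, 0, 0]
}}

```text
t: 11.98
tcp_pos: [0.544, -0.0599, 0.1431]
ee_rot: [0.003, 0.932, -0.362, 0.007]
ft_force: [3.9, -11.9, -0.7]
gripper_width: 0.0132
```

Emit:
{"method": "jog_arm", "body": {
  "series": [0, 0, 0, 0, 0, 0, 0, 0]
}}

```text
t: 12.22
tcp_pos: [0.544, -0.0599, 0.1431]
ee_rot: [0.003, 0.932, -0.362, 0.007]
ft_force: [4.0, -12.4, 0.4]
gripper_width: 0.0131
```

Relieve the push, then open.

Emit:
{"method": "jog_arm", "body": {
  "series": [0.17, 0.04, 0, 0, 0.17, 0.04, 0, 0, 0, 0, 0, 0]
}}

```text
t: 12.6
tcp_pos: [0.5443, -0.0603, 0.1431]
ee_rot: [0.002, 0.932, -0.362, 0.004]
ft_force: [0.4, -7.8, 3.9]
gripper_width: 0.0127
```

Emit:
{"method": "jog_arm", "body": {
  "series": [0, 0, 0, 0, 0, 0, 0, 0, 0, 0, 0, 0, 0, 0, 0, 0, 0, 0, 0, 0, 0, 0, 0, 0, 0, 0, 0, 0],
  "claw": -1
}}

```text
t: 13.48
tcp_pos: [0.5424, -0.0554, 0.1414]
ee_rot: [-0.0, 0.933, -0.36, -0.0]
ft_force: [-0.7, -0.6, 0.5]
gripper_width: 0.0852
```

Emit:
{"method": "jog_arm", "body": {
  "series": [0, 0, -2, 0, 0, 0, -2, 0, 0, 0, -2.5, 0, 0, 0, -3, 0, 0, 0, -2, 0, 0, 0, 0, 0, 0, 0, 0, 0]
}}

```text
t: 14.35
tcp_pos: [0.5418, -0.0552, 0.2555]
ee_rot: [0.0, 0.933, -0.36, -0.001]
ft_force: [0.4, 0.6, -0.9]
gripper_width: 0.0855
```

```bash
python3 chk.py b; python3 - <<'E'
from h import *
s=read_state();c=read_camera('wrist');w=wcloud(c,s);cv2.imwrite('pics/w3.png',c['image'][...,::-1])
m=(w[...,2]>.088)&(w[...,2]<.108)&(c['image'].max(-1)<70)&(np.hypot(w[...,0]-.544,w[...,1]+.06)<.045)
q=w[m];print(cv2.minAreaRect((q[:,:2]*1000).astype(np.float32)))
E
```

```text
14.35 [ 0.5418328  -0.05517598  0.25552293] [ 0.4  0.6 -0.9] F along y 0.29868668576412416
side carton ((12.78249740600586, 87.55850219726562), (59.35554504394531, 86.12804412841797), 0.7326506972312927) [0.0166 0.0911 0.1162]
 stop top y [0.1265 0.1371 0.1432] 178
 guide top y [0.0399 0.0459 0.0605] 32
scene carton ((17.043521881103516, 83.96896362304688), (64.44126892089844, 80.1099624633789), 3.9180045127868652) [0.0256 0.0797 0.1161]
 stop top y [0.1218 0.1289 0.1354] 75
 guide top y [0.0338 0.0438 0.0651] 17
((544.5118408203125, -60.224632263183594), (13.537399291992188, 51.47370910644531), 47.53007888793945)
```

View pics/w3.png

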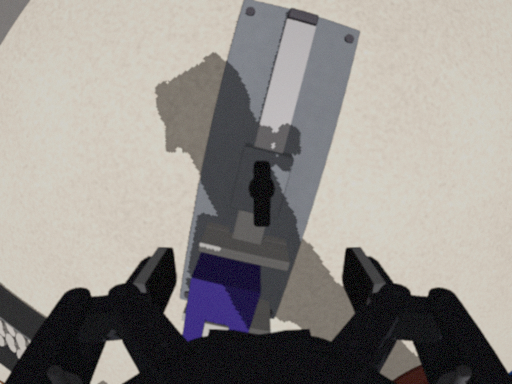

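View pics/scene_b.png

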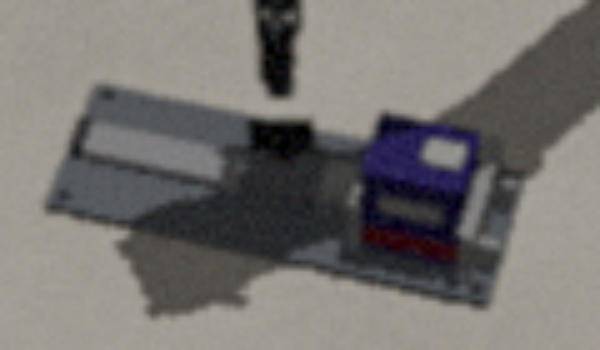

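The bar is now at -42.5°, so clamp ≈ 1.33, tight. By my jig frame the guide reads about 0.121, but that frame is only good to a few mm. I'll measure the knob-to-bed-end and the carton/stop gap directly with one wrist look over the stop.

Emit:
{"method": "jog_arm", "body": {
  "series": [0, 0, -3, 0, -2.27, -0.57, 0, 0, -2.27, -0.57, 0, 0, -2.27, -0.57, 0, 0, -2.27, -0.57, 0, 0, -2.27, -0.57, 0, 0, -2.27, -0.57, 0, 0, 0, 0, 0, 0, 0, 0, 0, 0]
}}

```text
t: 15.62
tcp_pos: [0.4648, 0.0606, 0.2863]
ee_rot: [0.0, 0.933, -0.36, 0.0]
ft_force: [-0.4, -0.4, 0.2]
gripper_width: 0.0854
```

```bash
python3 - <<'E'
from h import *
s=read_state();c=read_camera('wrist');w=wcloud(c,s);I=c['image'];cv2.imwrite('pics/w4.png',I[...,::-1])
print(s['t'],s['tcp_pos'])
y=np.array([np.cos(np.radians(124)),np.sin(np.radians(124))]);x=np.array([y[1],-y[0]])
k=np.array([.5445,-.0602])  # knob
q=w.reshape(-1,3);d=I.reshape(-1,3).astype(int)
X=(q[:,:2]-k)@x;Y=(q[:,:2]-k)@y;Z=q[:,2]
pur=d[:,2]-d[:,1]>20
P=lambda n,m:print(n,m.sum(),'Y',np.percentile(Y[m],[1,5,50,95,99]).round(4) if m.sum() else '')
b=(abs(X)<.05)
P('guide top (65..75)',b&~pur&(abs(Z-.070)<.006)&(Y>.04)&(Y<.1))
P('stop top (155..167)',b&~pur&(abs(Z-.072)<.006)&(Y>.13)&(Y<.19))
P('bed to 185',b&(abs(Z-.012)<.004)&(Y>.1)&(Y<.25))
t=b&(Z>.11)&(Z<.124)&(Y>.05)&(Y<.19)&pur;P('carton top (75..155)',t)
print(cv2.minAreaRect(np.stack([X[t],Y[t]],-1).astype(np.float32)*1000))
E
```

```text
15.625 [0.46482155 0.06058608 0.28625748]
guide top (65..75) 966 Y [0.0655 0.066  0.0705 0.075  0.0755]
stop top (155..167) 346 Y [0.1553 0.1557 0.1607 0.1667 0.1674]
bed to 185 636 Y [0.1008 0.1029 0.1283 0.1539 0.1556]
carton top (75..155) 5728 Y [0.0763 0.0788 0.1074 0.1504 0.1534]
((11.92269515991211, 115.05693054199219), (79.2685546875, 59.97129440307617), 89.75479888916016)
```

View pics/w4.png

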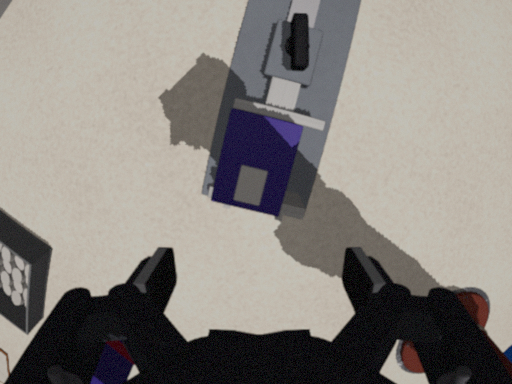

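The carton, at (257,162), sits flush between the guide plate and the stop. The face gap is 155.3 − 75.2 ≈ 80 mm, the carton is 0.25° off square, centred at 115 mm (expected 115), and 12 mm across. The arm is clear, so I'm handing in.

```bash
python3 -c "
from bench import sign_off
print(sign_off())"
```

```text
the job is handed in; nothing more can be done
None
```

The jig is set and handed in at about 15.6 s of the 42 s allowed; `sign_off` gives no verdict. I turned the knob 60° counter-clockwise (clamp about 1.29 to 0.24 rad). I then slid the guide about 77 mm until the carton stalled on the stop under about 12 N, turned the knob back 62°, released it and withdrew.

**Last checks:**
- **Clamp:** about 1.33 rad, measured from the knob bar's angle, so it is tight.
- **Guide:** the gap between the guide face and the stop face measured about 80 mm, which is the carton's length and puts the guide at about 0.125.
- **Carton:** upright, 0.25° off square, centred along the slide and about 12 mm off the middle across.
- **Robot:** it read no contact force after release, and stands clear of everything.

**Disagreements:**
- My first jig-frame estimate, from the fixed cameras, put the guide at only about 0.121. The close-up wrist measurement resolved this as an error of about 4 mm in that frame.
- The scene camera's coarse depth gave the carton a skew of about 4° and a stop position about 8 mm short. The side and wrist views contradict it.
- I did not measure the spare carton or the tape roll again at the end; the arm stayed well above the table and away from them.

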